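Throttle the mist, then hold the propagator open

ROBOT

A 7-joint arm with a two-finger parallel gripper is mounted at the origin on the work surface. World frame = base frame: x ahead of the robot, y to its left, z up, the work surface at z = 0. Lengths are in m, angles in rad, forces in N, time in s.
With the tool pointing down it reaches from about 0.425 to 0.95 m from the base axis. Payload 4.7 kg.
Tool frame: the origin (TCP) lies on the centre line of the jaws, within the pads' length; the fingertips stand env.nose_length ahead of it and the grasp point (between the pads) lies 5 mm behind it (env.nose_length is the distance from the TCP to the fingertips, in m); z points along the fingers, y is the line along which they close (so a half turn about z gives the same grasp; the last joint's range is limited). The gripper opens to 87 mm and grips with 3 to 60 N. Pads are 19 mm wide; open, the fingers measure 117 mm over their backs; the gripper's body (75 mm by 190 mm) begins 51 mm behind the grasp point.
Start: joints at [1.165, 0.469, -0.049, 1.532, 0.024, 1.141, -0.082], TCP at [0.248, -0.628, 0.237] pointing down, gripper open.
Joint ranges: [-2.59, 2.59], [-0.33, 1.99], [-1.39, 1.29], [0.1, 2.45], [-1.04, 4.18], [0.21, 1.99], [-2.66, 2.66]. Speed limits (rad/s): [2.57, 2.57, 3.14, 3.14, 3.14, 3.14, 3.14].

INTERFACE

Orientations are given as a rotation vector (axis times angle).
In Python, from rig import env gives the robot as it stands. The module is installed in compiled form; this text tells all that it offers.
- The arm moves only by the tool arm_command, never from a script. Its arguments are lists of equal length, an entry for each row: "slide": the shift along the tool's x, y, z normalised to -1 to 1, where 1 is 25 mm, a list of three; "delta_rot": the turn, a rotation vector about the tool's x, y, z normalised to -1 to 1, where 1 is 6 degrees, a list of three. A call has 1 to 12 rows; each row shifts and turns the commanded pose from where the row before left it, along the tool's axes as they then stand; what a row does not reach is not made up. A row lasts 1/10 s, in which the tool goes at most 50 mm and 8.59 degrees, less where a joint would pass 70% of its speed; a pose out of reach is approached as far as the arm can. A call with a number of a shift or a turn outside -1 to 1 is refused whole. A call with a gripper value outside its range is refused whole. "grip" is the opening, from 0 (shut) to 1 (fully open), set as the call begins (left out, the last holds). The fingers move at their own pace and stop on an object; the grip force is fixed at half the most. Time passes only in rows, so rows that do not move let the fingers close. It gives the time, the measured TCP pose, the force, the opening and the grip force at its end, in the units of the state.
- env.sense(): the state, without advancing time (a new reading comes with each control period).
- env.capture(name): name is "scene" or "side" or "wrist"; returns a dict with "color" (400x640x3 uint8, red, green, blue), "intrinsics" (3x3 intrinsics, pixels), "dist" ([k1, k2, p1, p2, k3] as OpenCV has them; the pictures are not rectified), "R" (3x3) and "t" (3): a world point X has camera coordinates R X + t; the wrist camera has in their place "tool_from_camera" (4x4, takes a point from camera to tool coordinates, whose origin is the TCP and whose axes are the flange's). Camera axes: x right, y down, z forward; pixel columns grow to the right and rows downward; lengths in m; the calibration is good to about 2 mm. A picture is of the moment at which its call begins: read the wrist's pose just before it. There is no depth.
- env.close_job(): hands the job in; it is judged then, once.
Trained networks look in the newest picture that a camera, given by its name, has taken for a name from the list of things; names that differ only in an ending like _2 or _b are one class to them, and where a whole thing is asked for, a point or a joint stands for the part that bears it (a point fixed in the world has none). Each returns a list of dicts, best first, with "conf" (0 to 1); they miss things now and then, are a little off and sometimes report something else, mostly with a low value. They report only what shows in the picture. A call takes as long as a camera call.
- env.boxes_of(label, camera): "centre" ([x, y, z] in m, in the coordinates of the camera as it stood for that picture, good to about 4 mm: the middle of the surface that is visible of it).
- env.outline_of(label, camera): "pixels" (400x640 bool, what is visible of it).
- env.pinpoint(label, camera): "centre" ([x, y, z] in m, in the coordinates of the camera as it stood for that picture, good to about 4 mm: a listed point, or the origin of a listed thing).
The state is a dict: "time": time; "joint_positions": joint angles; "qd": joint speeds; "joint_efforts": joint torques, N m; "tool_pos": TCP position; "tool_rot": TCP orientation; "wrist_force": force on the tool from outside, world axes, zero at the start; "torque": the same for the moment, N m; "gripper_width": opening from 0.0 (shut) to 1.0 (fully open); "grasp_force": force on a finger pad.
Only numpy, scipy, OpenCV 4.12 (cv2) and the standard library are available. Lean on these libraries where they do the work, as an engineer would, in place of code of your own. Each camera call takes 0.05 s, during which the arm holds its last target. There are 200 camera calls.

TASK

Turn the mist valve's small handwheel clockwise, seen from above, over several grasps until the raised pointer rib on it lines up with the raised mark on its stand; keep the propagator's cover shut until then. Then lift the propagator's cover and hold it open at 40 degrees: it falls shut by itself, so finish while still holding it there, the fingers carrying it, the pointer still on the mark. Leave the other things on the bench where they are.

Things in the scene. Friction and masses are not known exactly. Their poses are not given: they have to be found in the camera images.
- valve: Mist valve stand, fixed, either left or right of the propagator: a grey block (96 mm square, top 46 mm above the bench) on a dark steel foot 110 mm square; short brass stubs on its +y and -y sides. Origin at the centre of the underside; its -x side (roughly towards the robot) carries the mark, z is up.
- wheel_centre (a point): Centre of the steel handwheel, on its upright axis, half-way up the rim, 85 mm above the bench. The wheel is level, round, 58 mm outside diameter, with a round rim 11 mm thick, four spokes and a hub (hub top 8 mm above this point). It can be gripped across the diameter from above at any yaw; 33 mm are free under the rim, 26 mm above the mark. It turns stiffly (about 0.1 N m) and stays where left.
- mark (a point): The raised mark: a small dark steel bar 18 mm long, 7 mm wide, 7 mm high on top of the grey block, pointing at the wheel axis, 39 mm from the axis towards the stand's -x side (this point is its centre).
- pointer (a point): Outer part of the pointer: a dark steel rib on the wheel, 7 mm wide, along one of the four spokes, from hub to rim, standing 10 mm above the middle of the rim. This point is 26 mm from the wheel axis and 8 mm above the rim's middle.
- wheel (a joint): Handwheel angle, rad. 0 = pointer lined up with the mark; it grows clockwise seen from above; it starts between -2.8 and -2.0, so that it has to be turned clockwise by that much. It can be turned on past 0 (no stop there; travel -3.6 to 1.0).
- propagator: Propagator, fixed: black tray 240 mm (x) by 260 mm (y), 85 mm high, with seedlings inside, under a clear cover in a grey frame. Origin at the centre of its underside, z up; the cover hinges along the +x (far) rim and its -x edge, towards the robot, is the one that lifts.
- cover_hinge (a point): Middle of the cover's hinge line, which runs along the propagator's y axis, 85 mm above the bench, 120 mm from the propagator's centre along its +x.
- cover_handle (a point): Middle of the cover's handle: a round steel bar of 12 mm diameter, 120 mm long, parallel to the hinge line, on a small post at each end. With the cover shut it is 215 mm from the hinge line towards the propagator's -x, 53 mm above the hinge and 43 mm above the cover's top (138 mm above the bench). It moves with the cover on an arc about the hinge line. The bar can be pinched from above with the fingers on its -x and +x sides, and turns in the fingers as the cover swings up.
- cover (a joint): Opening angle of the cover, rad: 0 = shut, 0.70 = 40 degrees open, at most 1.9. The cover (240 by 260 by 10 mm, about 0.45 kg) hangs freely and falls shut when let go.
- pot_mid (a point): Bystander: terracotta pot with a plant, 64 mm across, 55 mm high, beyond the valve; its centre.
- seedjar_mid (a point): Bystander: small jar, 48 mm across, 55 mm high, on the robot's side of the valve; its centre.
- spraybottle_mid (a point): Bystander: bottle, 68 mm across, 170 mm high; its centre.
- beaker_mid (a point): Bystander: glass beaker, 66 mm across, 85 mm high; its centre.
- dibber_mid (a point): Bystander: wooden dibber (pointed planting stick with a ball end), 150 mm long, 28 mm thick, lying on the bench; its middle.
- labels_mid (a point): Bystander: white label box 80 by 50 by 30 mm, in front of the propagator; its centre.
- cellpot_mid (a point): Bystander: square black plant pot 60 mm wide and high; its centre.

How it is judged:
On the way, in this order (a step that is already met when the one before it is completed fails the run):
1. the pointer is on the mark with the cover still shut (value of joint wheel between -0.15 and 0.15 rad and value of joint cover below 0.1 rad), for 0.2 s.
2. the cover is open at about 40 degrees (value of joint cover between 0.593 and 0.803 rad), for 0.2 s.
At the end, for the whole second after the job is handed in: The handwheel's pointer is within 0.15 rad (about 8 degrees) of the mark; the cover stands still at 40 degrees, 6 degrees either way, carried by the robot's fingers (they press on it with more than 0.5 N); no bystander has moved by more than 30 mm (all of step 2 and value of joint wheel between -0.15 and 0.15 rad and velocity of joint cover between -0.1 and 0.1 rad/s and contact force between propagator and the fingers above 0.5 N); the arm keeps its last pose, push and grip.
It fails at once if the cover was lifted before the handwheel was set (value of joint cover above 0.12 rad and (value of joint wheel below -0.2 rad or value of joint wheel above 0.2 rad)).
It fails at once if a bystander was moved by more than 30 mm (distance of any of pot_mid, seedjar_mid, spraybottle_mid, beaker_mid, dibber_mid, labels_mid, cellpot_mid from where it was at the start of the episode above 0.03 m).
It also fails if it takes over 64 s, if anything falls off the work surface, if the arm or the gripper's body presses on something with over 40 N, if the wrist force passes 120 N, or if a joint passes its speed limit or range.

## Working session

There is one attempt and no reset: what is moved stays moved. The work goes in short steps, Python scripts to look and compute and a tool call to move; the robot and the scene stay as the last step left them, time stands still between calls to the robot, and variables do not carry over. Pictures are saved under pics/ and viewed, at most 10 in all, crops included, and the job is handed in when it is done.

Besides the shell and the picture viewer there is one more tool, called after "Call:" in YAML: its name, and indented under it one key for each argument. arm_command: Moves the arm, as the interface text tells. Its arguments: {"type":"object","properties":{"slide":{"type":"array","items":{"type":"array","items":{"type":"number","minimum":-1,"maximum":1}}},"delta_rot":{"type":"array","items":{"type":"array","items":{"type":"number","minimum":-1,"maximum":1}}},"grip":{"type":"number"}},"required":["slide","delta_rot"]}

```bash
mkdir -p pics
cat > h.py <<'E'
from rig import env
import numpy as np, cv2
from scipy.spatial.transform import Rotation as Ro
def cap(n):
    s=env.sense(); c=env.capture(n)
    if n=="wrist":
        T=np.array(c["tool_from_camera"]); R=Ro.from_rotvec(s["tool_rot"]).as_matrix()
        c["w"]=lambda p:R@(T[:3,:3]@np.array(p)+T[:3,3])+s["tool_pos"]
    else:
        c["w"]=lambda p:np.array(c["R"]).T@(np.array(p)-np.array(c["t"]))
    return c
def pts(c,n,labels):
    for l in labels:
        for d in env.pinpoint(l,n)[:2]:
            print(n,l,round(d["conf"],2),np.round(c["w"](d["centre"]),4))
def save(c,name): cv2.imwrite("pics/"+name+".png",c["color"][:,:,::-1])
def st():
    s=env.sense(); R=Ro.from_rotvec(s["tool_rot"]).as_matrix()
    print("t",round(s["time"],2),"pos",np.round(s["tool_pos"],4),"x",np.round(R[:,0],3),"y",np.round(R[:,1],3),"z",np.round(R[:,2],3),"q",np.round(s["joint_positions"],3),"F",np.round(s["wrist_force"],1),"w",round(float(s["gripper_width"]),3),"g",s["grasp_force"])
E
python3 - <<'E'
from h import *
print(env.nose_length); st()
L=["valve","wheel_centre","mark","pointer","propagator","cover_hinge","cover_handle","pot_mid","seedjar_mid","spraybottle_mid","beaker_mid","dibber_mid","labels_mid","cellpot_mid"]
for n in ["scene","side"]:
    c=cap(n); save(c,n+"0"); pts(c,n,L)
E
```

```text
0.014
t 0.0 pos [ 0.2482 -0.6271  0.2355] x [ 0.93   0.368 -0.   ] y [ 0.368 -0.93  -0.002] z [-0.001  0.002 -1.   ] q [ 1.165  0.469 -0.049  1.534  0.024  1.141 -0.082] F [0.1 0.  0.3] w 0.998 g 0.0
scene valve 0.72 [ 0.5538  0.2112 -0.0014]
scene wheel_centre 0.75 [0.5654 0.1902 0.0947]
scene wheel_centre 0.69 [0.552  0.2142 0.083 ]
scene mark 0.82 [0.51   0.2028 0.049 ]
scene pointer 0.53 [0.5658 0.1894 0.0932]
scene propagator 0.72 [ 0.5489 -0.2139  0.0022]
scene cover_hinge 0.85 [ 0.6715 -0.2211  0.0848]
scene cover_handle 0.63 [ 0.4578 -0.2041  0.1378]
scene pot_mid 0.58 [0.682  0.2393 0.033 ]
scene seedjar_mid 0.54 [0.4187 0.1927 0.0288]
scene spraybottle_mid 0.82 [0.4981 0.4778 0.084 ]
scene beaker_mid 0.81 [0.6167 0.4575 0.0381]
scene dibber_mid 0.82 [ 0.4652 -0.4485  0.0156]
scene labels_mid 0.36 [ 0.3847 -0.1561  0.0177]
scene cellpot_mid 0.82 [ 0.6287 -0.4808  0.0297]
side wheel_centre 0.74 [0.5515 0.209  0.0864]
side mark 0.67 [0.5185 0.2011 0.0537]
side pointer 0.61 [0.5636 0.19   0.0941]
side pointer 0.38 [ 0.6701 -0.2245  0.087 ]
side propagator 0.76 [ 0.5469 -0.2127  0.0018]
side propagator 0.68 [0.4199 0.1921 0.0258]
side cover_hinge 0.74 [ 0.6702 -0.2263  0.084 ]
side cover_handle 0.72 [ 0.4576 -0.207   0.1378]
side cover_handle 0.46 [ 0.6689 -0.2272  0.0828]
side pot_mid 0.83 [0.6822 0.2394 0.0281]
side seedjar_mid 0.75 [0.4149 0.1924 0.0289]
side spraybottle_mid 0.93 [0.5003 0.4763 0.0881]
side spraybottle_mid 0.53 [0.5524 0.2065 0.0874]
side beaker_mid 0.61 [ 0.6335 -0.4794  0.0285]
side beaker_mid 0.59 [0.615  0.4521 0.0413]
side dibber_mid 0.53 [ 0.4626 -0.443   0.0111]
side cellpot_mid 0.64 [ 0.6334 -0.4788  0.0275]
```

View pics/scene0.png

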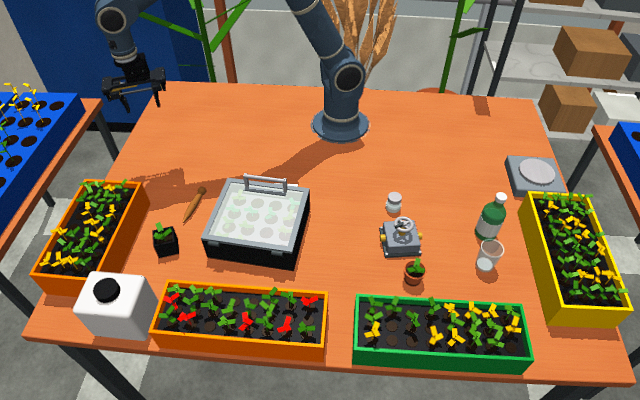

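View pics/side0.png

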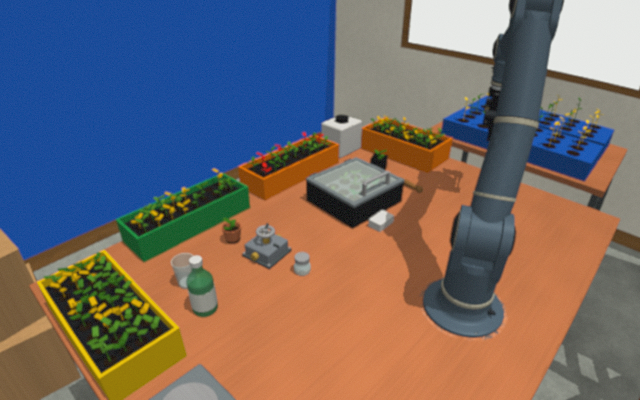

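Call:
arm_command:
  slide:
    - [0.79, -0.89, -0.02]
    - [0.79, -0.89, -0.02]
    - [0.79, -0.89, -0.02]
    - [0.79, -0.89, -0.02]
    - [0.79, -0.89, -0.02]
    - [0.79, -0.89, -0.02]
    - [0.79, -0.89, -0.02]
    - [0.79, -0.89, -0.02]
    - [0.79, -0.89, -0.02]
    - [0.79, -0.89, -0.02]
    - [0.79, -0.89, -0.02]
    - [0.79, -0.89, -0.02]
  delta_rot:
    - [0, 0, 0]
    - [0, 0, 0]
    - [0, 0, 0]
    - [0, 0, 0]
    - [0, 0, 0]
    - [0, 0, 0]
    - [0, 0, 0]
    - [0, 0, 0]
    - [0, 0, 0]
    - [0, 0, 0]
    - [0, 0, 0]
    - [0, 0, 0]

```text
time: 2.7
tool_pos: [0.3709, -0.2911, 0.2429]
tool_rot: [3.085, 0.588, 0.001]
wrist_force: [0.2, 0.7, -0.7]
gripper_width: 0.998
grasp_force: 0.0
```

```bash
python3 -c "
from h import *
st()"
```

```text
t 2.7 pos [ 0.3709 -0.2911  0.2429] x [0.93  0.368 0.   ] y [ 0.368 -0.93   0.001] z [ 0.001 -0.001 -1.   ] q [ 0.781  0.14  -0.226  1.98   0.037  1.024 -0.657] F [ 0.2  0.7 -0.7] w 0.998 g 0.0
```

Call:
arm_command:
  slide:
    - [0.785, -0.89, 0]
    - [0.785, -0.89, 0]
    - [0.785, -0.89, 0]
    - [0.785, -0.89, 0]
    - [0.785, -0.89, 0]
    - [0.785, -0.89, 0]
    - [0.785, -0.89, 0]
    - [0.785, -0.89, 0]
    - [0.785, -0.89, 0]
    - [0.785, -0.89, 0]
    - [0.785, -0.89, 0]
    - [0.785, -0.89, 0]
  delta_rot:
    - [0, 0, 0]
    - [0, 0, 0]
    - [0, 0, 0]
    - [0, 0, 0]
    - [0, 0, 0]
    - [0, 0, 0]
    - [0, 0, 0]
    - [0, 0, 0]
    - [0, 0, 0]
    - [0, 0, 0]
    - [0, 0, 0]
    - [0, 0, 0]

```text
time: 3.9
tool_pos: [0.4916, 0.0438, 0.2428]
tool_rot: [3.086, 0.588, 0.001]
wrist_force: [0.7, -0.0, -0.3]
gripper_width: 0.996
grasp_force: 0.0
```

Call:
arm_command:
  slide:
    - [0.785, -0.89, 0]
    - [0.785, -0.89, 0]
    - [0.785, -0.89, 0]
    - [0.785, -0.89, 0]
    - [0.785, -0.89, 0]
    - [0.785, -0.89, 0]
    - [0, 0, 0]
    - [0, 0, 0]
  delta_rot:
    - [0, 0, 0]
    - [0, 0, 0]
    - [0, 0, 0]
    - [0, 0, 0]
    - [0, 0, 0]
    - [0, 0, 0]
    - [0, 0, -1]
    - [0, 0, -1]

```text
time: 4.7
tool_pos: [0.5516, 0.2116, 0.2425]
tool_rot: [-3.004, -0.917, -0.0]
wrist_force: [-0.9, -0.4, 0.0]
gripper_width: 1.003
grasp_force: 0.0
```

Call:
arm_command:
  slide:
    - [0, 0, 0]
    - [0, 0, 0]
    - [0, 0, 0]
    - [0, 0, 0]
    - [0, 0, 0]
    - [0, 0, 0]
    - [0, 0, 0]
    - [0, 0, 0]
    - [0, 0, 0]
    - [0, 0, 0]
  delta_rot:
    - [0, 0, -1]
    - [0, 0, -1]
    - [0, 0, -1]
    - [0, 0, -1]
    - [0, 0, -1]
    - [0, 0, -1]
    - [0, 0, -1]
    - [0, 0, -1]
    - [0, 0, -1]
    - [0, 0, -1]

```text
time: 5.7
tool_pos: [0.5518, 0.21, 0.2426]
tool_rot: [2.146, 2.294, 0.0]
wrist_force: [-0.1, 0.4, 0.9]
gripper_width: 1.004
grasp_force: 0.0
```

Call:
arm_command:
  slide:
    - [0, 0, 0]
    - [0, 0, 0]
    - [0, 0, 0]
    - [0, 0, 0]
    - [0, 0, 0]
    - [0, 0, 0]
    - [0, 0, 0]
    - [0, 0, 0]
    - [0, 0, 0]
    - [0, 0, 0]
  delta_rot:
    - [0, 0, -1]
    - [0, 0, -1]
    - [0, 0, -1]
    - [0, 0, -1]
    - [0, 0, -1]
    - [0, 0, -1]
    - [0, 0, -1]
    - [0, 0, -1]
    - [0, 0, 0]
    - [0, 0, 0]

```text
time: 6.7
tool_pos: [0.5518, 0.21, 0.2425]
tool_rot: [-1.037, -2.965, 0.0]
wrist_force: [0.2, 1.3, 0.9]
gripper_width: 0.996
grasp_force: 0.0
```

Run:
```python
from h import *
st(); c=cap("wrist"); save(c,"w1"); pts(c,"wrist",["valve","wheel_centre","mark","pointer"])
c=cap("scene"); pts(c,"scene",["wheel_centre","mark","pointer"]); st()
```

```text
t 6.7 pos [0.5518 0.21   0.2425] x [-0.782  0.623 -0.   ] y [ 0.623  0.782 -0.   ] z [-0. -0. -1.] q [ 0.292  0.517 -1.02   1.694  0.469  1.199  0.052] F [0.2 1.3 0.9] w 0.996 g 0.0
wrist valve 0.9 [ 0.5533  0.21   -0.0018]
wrist wheel_centre 0.58 [0.5533 0.2087 0.0837]
wrist mark 0.95 [0.5102 0.2044 0.0488]
wrist mark 0.4 [0.6158 0.45   0.0446]
scene wheel_centre 0.57 [0.552  0.2138 0.0815]
scene mark 0.96 [0.5105 0.2014 0.0486]
scene pointer 0.52 [0.5675 0.1883 0.092 ]
t 7.15 pos [0.5516 0.2103 0.2426] x [-0.783  0.621 -0.   ] y [0.621 0.783 0.   ] z [ 0. -0. -1.] q [ 0.292  0.517 -1.021  1.694  0.469  1.199  0.054] F [-1.   0.3 -0.4] w 1.001 g 0.0
```

View pics/w1.png

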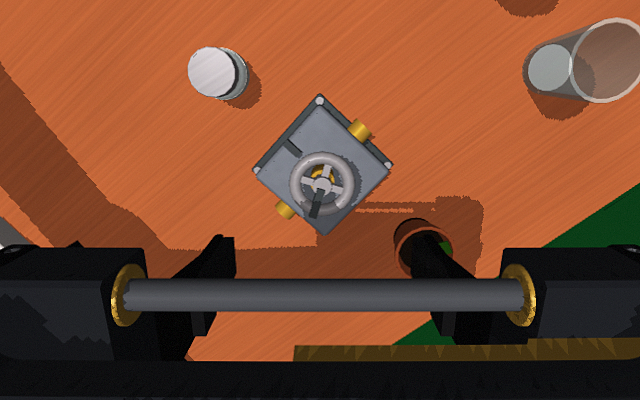

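```bash
cat >> h.py <<'E'
def ray(c,s,px,z):
    T=np.array(c["tool_from_camera"]); R=Ro.from_rotvec(s["tool_rot"]).as_matrix()
    u=cv2.undistortPoints(np.array([[px]],float),np.array(c["intrinsics"]),np.array(c["dist"]))[0,0]
    d=R@T[:3,:3]@np.array([u[0],u[1],1]); o=R@T[:3,3]+s["tool_pos"]
    return o+d*(z-o[2])/d[2]
E
python3 - <<'E'
from h import *
s=env.sense(); c=cap("wrist"); im=c["color"]
crop=cv2.resize(im[90:240,240:405,::-1],None,fx=4,fy=4,interpolation=cv2.INTER_CUBIC); cv2.imwrite("pics/w1c.png",crop[:600])
for l in ["wheel_centre","pointer","mark","wheel"]:
    for d in env.outline_of(l,"wrist")[:1]:
        ys,xs=np.nonzero(d["pixels"]); print(l,d["conf"],len(xs),xs.mean(),ys.mean(),xs.min(),xs.max(),ys.min(),ys.max())
for n,p,z in [("c",(322,183),.09),("ptr",(315,205),.095),("mark",(291,147),.0495)]: print(n,ray(c,s,p,z))
E
```

```text
wheel_centre 0.79 10877 321.41941711869083 166.12521835064817 253 391 94 234
pointer 0.89 2739 320.7440671778021 184.0430814165754 289 354 153 218
mark 0.85 10850 321.45649769585253 166.22064516129032 252 390 94 234
wheel 0.63 1625 416.3790769230769 241.85046153846153 393 455 218 278
c [0.54923015 0.21065657 0.09      ]
ptr [0.55979439 0.19453808 0.095     ]
mark [0.51115506 0.20318525 0.0495    ]
```

View pics/w1c.png

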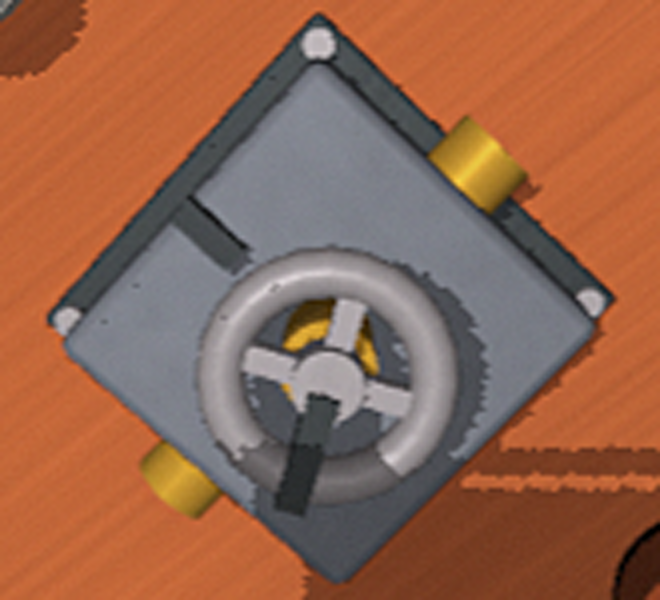

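Run:
```python
from h import *
s=env.sense(); c=cap("wrist")
f=lambda x,y,z: ray(c,s,(240+x/4-.4,90+y/4-.4),z)
C=f(327,375,.085)
a,b=f(323,400,.095),f(292,508,.095); m,n=f(240,257,.053),f(190,206,.053)
# block top edges (z .046): left corner(67,338) bottom corner (340,580), right (600,320), top (322,65)
e=[f(67,338,.046),f(340,580,.046),f(597,322,.046),f(322,65,.046)]
ang=lambda v:np.degrees(np.arctan2(v[1],v[0]))
print(C,a,b,m,n); print("ptr",ang(b-a),ang(b-C),"mark",ang(n-m),ang(n-C),ang(m-C)); print(e,np.mean(e,0),ang(e[1]-e[0]),ang(e[2]-e[1]),ang(e[3]-e[2]),ang(e[0]-e[3]))
```

```text
[0.55004367 0.20919887 0.085     ] [0.55187042 0.20670519 0.095     ] [0.56669549 0.18623663 0.095     ] [0.52094788 0.20591751 0.053     ] [0.5043814  0.20440317 0.053     ]
ptr -54.08475323700754 -54.0510177971022 mark -174.77713029191867 -174.00447106939993 -173.56549444052547
[array([0.51057347, 0.15889996, 0.046     ]), array([0.60220759, 0.171712  , 0.046     ]), array([0.58822042, 0.26300614, 0.046     ]), array([0.4987219 , 0.24840689, 0.046     ])] [0.54993085 0.21050625 0.046     ] 7.9593464285427595 98.71054880418717 -170.73534880655006 -82.45736967032113
```

Call:
arm_command:
  slide:
    - [0, 0, 0.8]
    - [0, 0, 0.8]
    - [0, 0, 0.8]
    - [0, 0, 0.8]
    - [0.03, -0.04, 0.8]
    - [0, 0, 0.8]
    - [0, 0, 0.8]
    - [0, 0, 0.8]
    - [0, 0, 0]
  delta_rot:
    - [0, 0, 0]
    - [0, 0, 0]
    - [0, 0, 0]
    - [0, 0, 0]
    - [0, 0, 0]
    - [0, 0, 0]
    - [0, 0, 0]
    - [0, 0, 0]
    - [0, 0, 0]

```text
time: 8.35
tool_pos: [0.549, 0.2087, 0.08]
tool_rot: [-1.032, -2.963, 0.006]
wrist_force: [0.1, -0.7, 0.1]
gripper_width: 0.998
grasp_force: 0.0
```

Call:
arm_command:
  slide:
    - [0, 0, 0]
    - [0, 0, 0]
    - [0, 0, 0]
    - [0, 0, 0]
    - [0, 0, 0]
    - [0, 0, 0]
    - [0, 0, 0]
    - [0, 0, 0]
  delta_rot:
    - [0, 0, 0]
    - [0, 0, 0]
    - [0, 0, 0]
    - [0, 0, 0]
    - [0, 0, 0]
    - [0, 0, 0]
    - [0, 0, 0]
    - [0, 0, 0]
  grip: 0.3

```text
time: 9.15
tool_pos: [0.5505, 0.2096, 0.0831]
tool_rot: [1.034, 2.966, -0.001]
wrist_force: [-1.2, -2.0, 5.1]
gripper_width: 0.642
grasp_force: 30.0
```

```bash
python3 -c "
from h import *
st()"
```

```text
t 9.15 pos [0.5505 0.2096 0.0831] x [-0.783  0.621 -0.001] y [ 0.621  0.783 -0.001] z [ 0.    -0.001 -1.   ] q [ 0.194  0.681 -0.887  1.845  0.652  0.936 -0.092] F [-1.2 -2.   5.1] w 0.642 g 30.000957939773798
```

Call:
arm_command:
  slide:
    - [0, 0, 0]
    - [0, 0, 0]
    - [0, 0, 0]
    - [0, 0, 0]
    - [0, 0, 0]
    - [0, 0, 0]
    - [0, 0, 0]
    - [0, 0, 0]
    - [0, 0, 0]
    - [0, 0, 0]
    - [0, 0, 0]
    - [0, 0, 0]
  delta_rot:
    - [0, 0, 0.9]
    - [0, 0, 0.9]
    - [0, 0, 0.9]
    - [0, 0, 0.9]
    - [0, 0, 0.9]
    - [0, 0, 0.9]
    - [0, 0, 0.9]
    - [0, 0, 0.9]
    - [0, 0, 0.9]
    - [0, 0, 0.9]
    - [0, 0, 1]
    - [0, 0, 0]

```text
time: 10.35
tool_pos: [0.5512, 0.2099, 0.0831]
tool_rot: [2.378, 2.051, 0.002]
wrist_force: [1.7, -1.0, 3.6]
gripper_width: 0.646
grasp_force: 30.0
```

Call:
arm_command:
  slide:
    - [0, 0, 0]
    - [0, 0, 0]
    - [0, 0, 0]
    - [0, 0, 0]
    - [0, 0, 0]
  delta_rot:
    - [0, 0, 0]
    - [0, 0, 0]
    - [0, 0, 0]
    - [0, 0, 0]
    - [0, 0, 0]
  grip: 1.0

```text
time: 10.85
tool_pos: [0.5502, 0.2099, 0.0823]
tool_rot: [-2.378, -2.053, 0.0]
wrist_force: [0.8, 0.5, 0.2]
gripper_width: 0.97
grasp_force: 0.0
```

Call:
arm_command:
  slide:
    - [0, 0, 0]
    - [0, 0, 0]
    - [0, 0, 0]
    - [0, 0, 0]
    - [0, 0, 0]
    - [0, 0, 0]
  delta_rot:
    - [0, 0, -1]
    - [0, 0, -1]
    - [0, 0, -1]
    - [0, 0, -1]
    - [0, 0, -1]
    - [0, 0, 0]

```text
time: 11.45
tool_pos: [0.5503, 0.2098, 0.0823]
tool_rot: [-1.766, -2.597, 0.0]
wrist_force: [-0.9, -0.1, 0.6]
gripper_width: 1.0
grasp_force: 0.0
```

Run:
```python
from h import *
st(); c=cap("scene"); pts(c,"scene",["wheel_centre","mark","pointer"]); c=cap("side"); pts(c,"side",["wheel_centre","mark","pointer"])
c=cap("wrist"); pts(c,"wrist",["wheel_centre","mark","pointer"]);save(c,"w2")
```

```text
t 11.45 pos [0.5503 0.2098 0.0823] x [-0.368  0.93   0.001] y [ 0.93   0.368 -0.   ] z [-0.001  0.    -1.   ] q [ 0.119  0.634 -0.766  1.849  0.557  0.887 -0.539] F [-0.9 -0.1  0.6] w 1.0 g 0.0
scene wheel_centre 0.56 [0.5503 0.2116 0.0817]
scene mark 0.81 [0.5103 0.2039 0.05  ]
scene pointer 0.41 [0.5391 0.1882 0.0966]
side wheel_centre 0.97 [0.5513 0.2063 0.0876]
side mark 0.73 [0.518  0.1993 0.054 ]
side mark 0.45 [0.4171 0.1925 0.0268]
side pointer 0.5 [0.5391 0.1858 0.0954]
wrist wheel_centre 0.67 [0.5488 0.2097 0.0857]
wrist mark 0.87 [0.5105 0.2008 0.0475]
wrist pointer 0.94 [0.5391 0.1843 0.0928]
```

View pics/w2.png

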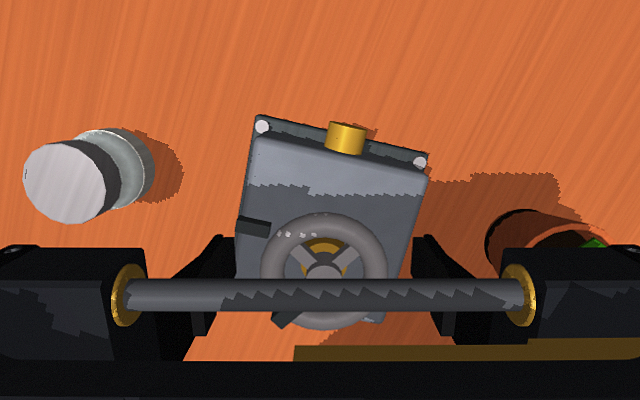

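Call:
arm_command:
  slide:
    - [0, 0, 0]
    - [0, 0, 0]
    - [0, 0, 0]
    - [0, 0, 0]
    - [0, 0, 0]
    - [0, 0, 0]
    - [0, 0, 0]
    - [0, 0, 0]
  delta_rot:
    - [0, 0, 0]
    - [0, 0, 0]
    - [0, 0, 0]
    - [0, 0, 0]
    - [0, 0, 0]
    - [0, 0, 0]
    - [0, 0, 0]
    - [0, 0, 0]
  grip: 0.3

```text
time: 12.85
tool_pos: [0.5508, 0.21, 0.0826]
tool_rot: [1.766, 2.598, 0.001]
wrist_force: [0.6, 1.5, -1.2]
gripper_width: 0.645
grasp_force: 30.0
```

Call:
arm_command:
  slide:
    - [0, 0, 0]
    - [0, 0, 0]
    - [0, 0, 0]
    - [0, 0, 0]
    - [0, 0, 0]
    - [0, 0, 0]
    - [0, 0, 0]
    - [0, 0, 0]
    - [0, 0, 0]
    - [0, 0, 0]
    - [0, 0, 0]
    - [0, 0, 0]
  delta_rot:
    - [0, 0, 0.9]
    - [0, 0, 0.9]
    - [0, 0, 0.9]
    - [0, 0, 0.9]
    - [0, 0, 0.9]
    - [0, 0, 0.9]
    - [0, 0, 0.9]
    - [0, 0, 0.9]
    - [0, 0, 0.9]
    - [0, 0, 0.9]
    - [0, 0, 0.7]
    - [0, 0, 0]

```text
time: 14.05
tool_pos: [0.5517, 0.2098, 0.0826]
tool_rot: [2.806, 1.41, 0.004]
wrist_force: [5.7, 1.3, -3.3]
gripper_width: 0.648
grasp_force: 30.0
```

Call:
arm_command:
  slide:
    - [0, 0, 0]
    - [0, 0, 0]
    - [0, 0, 0]
    - [0, 0, 0]
    - [0, 0, 0]
    - [0, 0, 0]
  delta_rot:
    - [0, 0, 0]
    - [0, 0, 0]
    - [0, 0, 0]
    - [0, 0, 0]
    - [0, 0, 0]
    - [0, 0, 0]
  grip: 1.0

```text
time: 14.65
tool_pos: [0.5503, 0.2098, 0.0825]
tool_rot: [2.807, 1.412, -0.0]
wrist_force: [0.5, 0.4, -0.6]
gripper_width: 0.984
grasp_force: 0.0
```

Call:
arm_command:
  slide:
    - [0, 0, -0.8]
    - [0, 0, -0.8]
    - [0, 0, -0.8]
    - [0, 0, -0.8]
    - [0, 0, -0.8]
    - [0, 0, -0.8]
    - [0, 0, -0.8]
    - [0, 0, 0]
    - [0, 0, 0]
  delta_rot:
    - [0, 0, 0]
    - [0, 0, 0]
    - [0, 0, 0]
    - [0, 0, 0]
    - [0, 0, 0]
    - [0, 0, 0]
    - [0, 0, 0]
    - [0, 0, 0]
    - [0, 0, 0]

```text
time: 15.55
tool_pos: [0.5503, 0.2098, 0.2224]
tool_rot: [2.806, 1.411, 0.0]
wrist_force: [-1.0, -0.4, -0.1]
gripper_width: 1.0
grasp_force: 0.0
```

Run:
```python
from h import *
st(); c=cap("scene"); pts(c,"scene",["wheel_centre","mark","pointer"]); c=cap("side"); pts(c,"side",["pointer"])
c=cap("wrist"); pts(c,"wrist",["wheel_centre","mark","pointer"]);cv2.imwrite("pics/w3.png",cv2.resize(c["color"][80:280,200:450,::-1],None,fx=3,fy=3,interpolation=cv2.INTER_CUBIC))
```

```text
t 15.55 pos [0.5503 0.2098 0.2224] x [ 0.596  0.803 -0.   ] y [ 0.803 -0.596  0.   ] z [ 0. -0. -1.] q [ 0.012  0.404 -0.589  1.736  0.251  1.078 -1.299] F [-1.  -0.4 -0.1] w 1.0 g 0.0
scene wheel_centre 0.65 [0.5501 0.2103 0.0827]
scene wheel_centre 0.39 [0.6831 0.2394 0.0286]
scene mark 0.69 [0.511  0.2043 0.0491]
scene mark 0.59 [0.5495 0.2127 0.0843]
scene pointer 0.53 [0.5248 0.207  0.0943]
scene pointer 0.26 [ 0.6317 -0.4836  0.0305]
side pointer 0.66 [0.5231 0.2075 0.0946]
wrist wheel_centre 0.73 [0.5504 0.2058 0.0837]
wrist mark 0.72 [0.5071 0.2014 0.0471]
wrist pointer 0.66 [0.5259 0.206  0.0956]
```

View pics/w3.png

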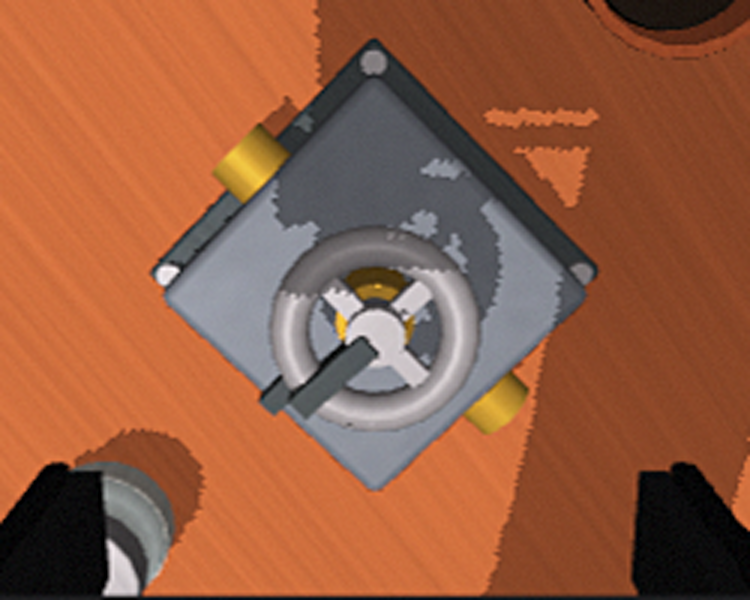

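Run:
```python
from h import *
s=env.sense(); c=cap("wrist")
f=lambda x,y,z: ray(c,s,(200+x/3-.33,80+y/3-.33),z)
C=f(375,330,.085)
a,b=f(370,347,.095),f(305,407,.095)
A,B=f(380,350,.095),f(316,415,.095)
D,E_=f(360,338,.095),f(290,397,.095)
ang=lambda v:np.degrees(np.arctan2(v[1],v[0]))
l,bo,r,t=f(165,292,.046),f(376,488,.046),f(585,300,.046),f(377,85,.046)
print(C,"ptr",ang(b-a),ang(b-C),ang(B-A),ang(E_-D)); print("blk",ang(l-t),ang(bo-r),ang(bo-l)-90,ang(r-t)-90, np.mean([l,bo,r,t],0))
```

```text
[0.55103692 0.20908496 0.085     ] ptr -172.83671785000638 -171.79385714874363 -169.9983179000189 -175.56503574179945
blk -173.12923617843558 -172.42757250304072 -171.74392722793777 -171.7447455870908 [0.55148691 0.20898491 0.046     ]
```

Call:
arm_command:
  slide:
    - [-0.97, 0.43, 0]
    - [-0.97, 0.43, 0]
    - [-0.97, 0.43, 0]
    - [-0.97, 0.43, 0]
    - [-0.97, 0.43, 0]
    - [-0.97, 0.43, 0]
    - [-0.97, 0.43, 0]
    - [-0.97, 0.43, 0]
    - [-0.97, 0.43, 0]
    - [-0.97, 0.43, 0]
    - [-0.97, 0.43, 0]
    - [-0.97, 0.43, 0]
  delta_rot:
    - [0, 0, 0]
    - [0, 0, 0]
    - [0, 0, 0]
    - [0, 0, 0]
    - [0, 0, 0]
    - [0, 0, 0]
    - [0, 0, 0]
    - [0, 0, 0]
    - [0, 0, 0]
    - [0, 0, 0]
    - [0, 0, 0]
    - [0, 0, 0]

```text
time: 17.3
tool_pos: [0.4802, -0.1016, 0.2227]
tool_rot: [2.806, 1.411, 0.0]
wrist_force: [0.4, -0.2, -0.9]
gripper_width: 0.999
grasp_force: 0.0
```

Call:
arm_command:
  slide:
    - [-0.97, 0.43, 0]
    - [-0.97, 0.43, 0]
    - [-0.97, 0.43, 0]
    - [-0.97, 0.43, 0]
    - [0, 0, 0]
    - [0, 0, 0]
    - [0, 0, 0]
    - [0, 0, 0]
    - [0, 0, 0]
    - [0, 0, 0]
    - [0, 0, 0]
    - [0, 0, 0]
  delta_rot:
    - [0, 0, 0]
    - [0, 0, 0]
    - [0, 0, 0]
    - [0, 0, 0]
    - [0, 0, -0.9]
    - [0, 0, -0.9]
    - [0, 0, -0.9]
    - [0, 0, -0.9]
    - [0, 0, -0.9]
    - [0, 0, -0.8]
    - [0, 0, 0]
    - [0, 0, 0]

```text
time: 18.5
tool_pos: [0.4571, -0.2042, 0.2226]
tool_rot: [2.315, 2.124, 0.0]
wrist_force: [-0.1, -0.3, -0.7]
gripper_width: 1.001
grasp_force: 0.0
```

Run:
```python
from h import *
st(); L=["cover_handle","cover_hinge","propagator"]
for n in ["wrist","scene","side"]:
    c=cap(n); pts(c,n,L)
    if n=="wrist": save(c,"w4")
c=cap("scene"); pts(c,"scene",["pointer"])
```

```text
t 18.5 pos [ 0.4571 -0.2042  0.2226] x [ 0.086  0.996 -0.   ] y [ 0.996 -0.086  0.   ] z [ 0. -0. -1.] q [ 0.776  0.24  -0.513  1.933  0.139  1.003  0.114] F [-0.1 -0.3 -0.7] w 1.001 g 0.0
wrist cover_handle 0.86 [ 0.4543 -0.2035  0.1388]
wrist cover_hinge 0.83 [ 0.6635 -0.226   0.0868]
wrist propagator 0.69 [ 5.471e-01 -2.144e-01  2.000e-04]
scene cover_handle 0.7 [0.4207 0.1944 0.029 ]
scene cover_handle 0.65 [ 0.457  -0.2023  0.1408]
scene cover_hinge 0.87 [ 0.6682 -0.2218  0.0872]
scene propagator 0.6 [ 0.5457 -0.2135  0.0027]
scene propagator 0.3 [ 0.3866 -0.1569  0.0166]
side cover_handle 0.83 [ 0.4543 -0.2069  0.1373]
side propagator 0.62 [ 0.5466 -0.2128  0.0033]
scene pointer 0.71 [0.5246 0.2084 0.0913]
scene pointer 0.26 [ 0.632  -0.4801  0.0311]
```

View pics/w4.png

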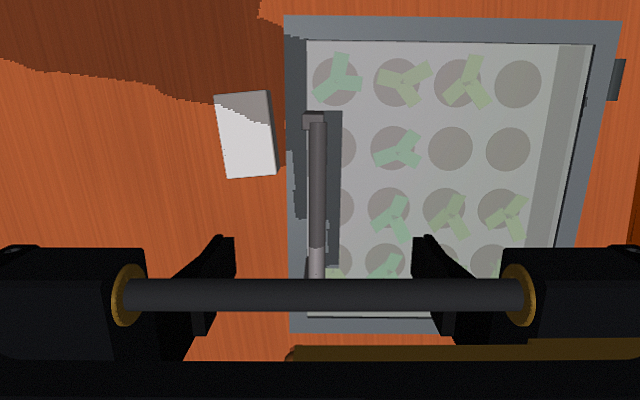

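Call:
arm_command:
  slide:
    - [0, -0.06, 0.72]
    - [0, 0, 0.72]
    - [0, 0, 0.72]
    - [0, 0, 0.72]
    - [0, 0, 0.72]
    - [0, 0, 0]
    - [0, 0, 0]
  delta_rot:
    - [0, 0, 0]
    - [0, 0, 0]
    - [0, 0, 0]
    - [0, 0, 0]
    - [0, 0, 0]
    - [0, 0, 0]
    - [0, 0, 0]

```text
time: 19.9
tool_pos: [0.4558, -0.204, 0.1328]
tool_rot: [-2.312, -2.126, -0.0]
wrist_force: [0.6, 0.3, 0.3]
gripper_width: 1.001
grasp_force: 0.0
```

Call:
arm_command:
  slide:
    - [0, 0, 0]
    - [0, 0, 0]
    - [0, 0, 0]
    - [0, 0, 0]
    - [0, 0, 0]
    - [0, 0, 0]
    - [0, 0, 0]
    - [0, 0, 0]
    - [0, 0, 0]
    - [0, 0, 0]
  delta_rot:
    - [0, 0, 0]
    - [0, 0, 0]
    - [0, 0, 0]
    - [0, 0, 0]
    - [0, 0, 0]
    - [0, 0, 0]
    - [0, 0, 0]
    - [0, 0, 0]
    - [0, 0, 0]
    - [0, 0, 0]
  grip: 0.0

```text
time: 20.9
tool_pos: [0.4546, -0.2039, 0.1324]
tool_rot: [-2.311, -2.125, 0.003]
wrist_force: [-8.0, 0.8, 5.1]
gripper_width: 0.173
grasp_force: 3.8
```

Run:
```python
from h import *
st()
# arc deltas per 4 deg (units: tool y = +ux, tool z = -up)
r,a0=.2214,np.arctan2(.053,.215)
th=np.radians(np.arange(0,41,4)); y=-r*np.cos(a0+th); z=r*np.sin(a0+th)
print(np.round(np.c_[np.diff(y),-np.diff(z)]/.025,2).tolist(), y[-1]-y[0], z[-1]-z[0])
```

```text
t 20.9 pos [ 0.4546 -0.2039  0.1324] x [0.084 0.996 0.   ] y [ 0.996 -0.084 -0.003] z [-0.003  0.    -1.   ] q [ 0.736  0.353 -0.484  2.03   0.224  0.812  0.037] F [-8.   0.8  5.1] w 0.173 g 3.8043733072117902
[[0.17, -0.59], [0.21, -0.58], [0.25, -0.57], [0.29, -0.55], [0.33, -0.53], [0.36, -0.5], [0.4, -0.47], [0.43, -0.45], [0.46, -0.41], [0.49, -0.38]] 0.08435438765507158 0.1257791140900636
```

Call:
arm_command:
  slide:
    - [0, 0, 0]
    - [0, 0, 0]
    - [0, 0, 0]
    - [0, 0, 0]
    - [0, 0, 0]
  delta_rot:
    - [0, 0, 0]
    - [0, 0, 0]
    - [0, 0, 0]
    - [0, 0, 0]
    - [0, 0, 0]

```text
time: 21.4
tool_pos: [0.453, -0.2038, 0.1322]
tool_rot: [-2.31, -2.122, 0.006]
wrist_force: [-5.8, 0.2, 4.0]
gripper_width: 0.127
grasp_force: 30.0
```

Call:
arm_command:
  slide:
    - [0.04, 0, -0.29]
    - [0, 0.04, -0.3]
    - [0, 0.1, -0.29]
    - [0, 0.11, -0.29]
    - [0, 0.12, -0.29]
    - [0, 0.13, -0.28]
    - [0, 0.14, -0.28]
    - [0, 0.15, -0.27]
    - [0, 0.16, -0.27]
    - [0, 0.17, -0.26]
    - [0, 0.18, -0.25]
    - [0, 0.18, -0.25]
  delta_rot:
    - [0, 0, 0]
    - [0, 0, 0]
    - [0, 0, 0]
    - [0, 0, 0]
    - [0, 0, 0]
    - [0, 0, 0]
    - [0, 0, 0]
    - [0, 0, 0]
    - [0, 0, 0]
    - [0, 0, 0]
    - [0, 0, 0]
    - [0, 0, 0]

```text
time: 22.6
tool_pos: [0.4918, -0.2075, 0.2158]
tool_rot: [-2.314, -2.125, 0.004]
wrist_force: [0.3, -5.5, -3.9]
gripper_width: 0.128
grasp_force: 30.0
```

Run:
```python
from h import *
st()
c=cap("side"); pts(c,"side",["cover_handle"]); c=cap("scene"); pts(c,"scene",["cover_handle","pointer"])
```

```text
t 22.6 pos [ 0.4918 -0.2075  0.2158] x [ 0.085  0.996 -0.002] y [ 0.996 -0.085 -0.002] z [-0.002 -0.002 -1.   ] q [ 0.734  0.304 -0.506  1.869  0.174  1.013  0.07 ] F [ 0.3 -5.5 -3.9] w 0.128 g 29.99142676591873
side cover_handle 0.59 [ 0.4935 -0.2076  0.2186]
side cover_handle 0.16 [0.5531 0.2075 0.0017]
scene cover_handle 0.85 [ 0.4939 -0.2051  0.2219]
scene pointer 0.67 [0.5289 0.2055 0.0913]
scene pointer 0.42 [0.5109 0.2037 0.0484]
```

Call:
arm_command:
  slide:
    - [-0.04, 0.2, -0.24]
    - [0, 0.2, -0.24]
    - [0, 0.21, -0.23]
    - [0, 0.22, -0.22]
    - [0, 0.23, -0.21]
    - [0, 0.23, -0.2]
    - [0, 0.24, -0.19]
    - [0, 0.25, -0.19]
    - [0, 0, 0]
    - [0, 0, 0]
    - [0, 0, 0]
  delta_rot:
    - [0, 0, 0]
    - [0, 0, 0]
    - [0, 0, 0]
    - [0, 0, 0]
    - [0, 0, 0]
    - [0, 0, 0]
    - [0, 0, 0]
    - [0, 0, 0]
    - [0, 0, 0]
    - [0, 0, 0]
    - [0, 0, 0]

```text
time: 23.95
tool_pos: [0.5354, -0.2117, 0.2606]
tool_rot: [-2.313, -2.125, 0.006]
wrist_force: [-8.8, -3.5, 6.2]
gripper_width: 0.124
grasp_force: 30.0
```

Run:
```python
from h import *
st()
c=cap("wrist"); pts(c,"wrist",["cover_handle","cover_hinge"])
c=cap("side"); save(c,"s5"); pts(c,"side",["cover_handle"]); c=cap("scene"); save(c,"c5"); pts(c,"scene",["cover_handle","cover_hinge","wheel_centre","pointer","mark","labels_mid","dibber_mid","seedjar_mid"])
p=env.sense()["tool_pos"]; 
for name,h in [("z",None)]: print(np.degrees(np.arcsin((p[2]+.005-.085)/.2214))-13.85, np.degrees(np.arccos((.2147-(p[0]-.453)/.9965)/.2214))-13.85)
```

```text
t 23.95 pos [ 0.5354 -0.2117  0.2606] x [ 0.085  0.996 -0.002] y [ 0.996 -0.085 -0.003] z [-0.004 -0.002 -1.   ] q [ 0.699  0.332 -0.507  1.722  0.178  1.136  0.055] F [-8.8 -3.5  6.2] w 0.124 g 29.996391534805298
wrist cover_handle 0.9 [ 0.5356 -0.2099  0.2644]
wrist cover_hinge 0.58 [ 0.6624 -0.2243  0.0846]
side cover_handle 0.83 [ 0.5352 -0.2151  0.2606]
scene cover_handle 0.64 [ 0.5398 -0.2087  0.2632]
scene cover_hinge 0.55 [ 0.6721 -0.2202  0.0873]
scene cover_hinge 0.42 [0.4986 0.4787 0.0844]
scene wheel_centre 0.72 [0.5494 0.2122 0.0817]
scene pointer 0.62 [0.5247 0.2097 0.0947]
scene mark 0.7 [0.5109 0.2036 0.0456]
scene labels_mid 0.61 [ 0.6299 -0.4816  0.0286]
scene labels_mid 0.59 [0.6193 0.4572 0.0426]
scene dibber_mid 0.72 [ 0.4626 -0.4461  0.014 ]
scene dibber_mid 0.33 [0.5258 0.2079 0.093 ]
scene seedjar_mid 0.66 [0.4195 0.1955 0.0279]
scene seedjar_mid 0.6 [0.511  0.2063 0.0494]
40.801838816072234 39.54238642171967
```

View pics/s5.png

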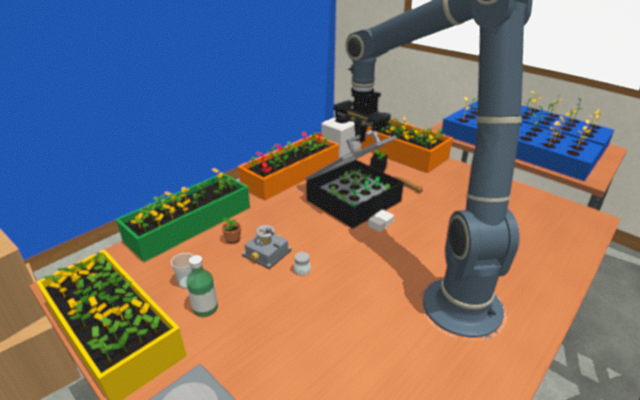

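View pics/c5.png

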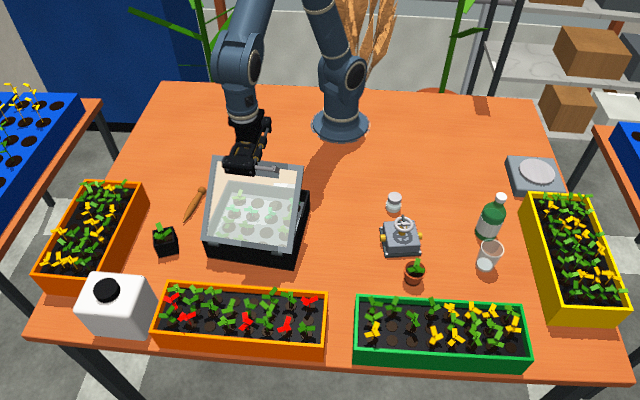

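Both camera views show the cover raised about 40° with the fingers on the bar, at (250,165) in the scene view. The pointer is still on the mark at (404,225), and the bystanders are where they started.

```bash
python3 -c "
from h import *
st(); print(env.close_job())"
```

```text
t 24.65 pos [ 0.5354 -0.2117  0.2606] x [ 0.085  0.996 -0.002] y [ 0.996 -0.085 -0.003] z [-0.004 -0.002 -1.   ] q [ 0.699  0.332 -0.507  1.722  0.178  1.136  0.055] F [-8.4 -3.5  7.3] w 0.122 g 29.99630570411682
the job is handed in; nothing more can be done
None
```

I handed the job in at 24.65 s; no verdict came back. By my measurements the pointer was within about 3° of the mark after two grasps, the fingers were holding the cover still at about 40°, and no bystander had visibly moved.

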